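# Refit the return spring and plunger of a hand press

### The arm

A 7-joint arm with a two-finger parallel gripper is mounted at the origin on a cart in front of the work surface, level with it; the furniture and walls round the work are solid. World frame = base frame: x ahead of the robot, y to its left, z up, the work surface at z = 0. Lengths are in m, angles in degrees, forces in N, time in s.
With the tool pointing down it reaches from about 0.425 to 0.875 m from the base axis. Payload 4.7 kg.
Tool frame: the origin (TCP) lies at the very end of the fingers, on their centre line; the grasp point (between the pads) lies env.hold_point_z behind it (env.hold_point_z is the distance from the TCP to the grasp point, in m); z points along the fingers, y is the line along which they close (so a half turn about z gives the same grasp; the last joint's range is limited). The gripper opens to 87 mm and grips with 3 to 60 N. Pads are 19 mm wide; open, the fingers measure 117 mm over their backs; the gripper's body (75 mm by 190 mm) begins 51 mm behind the grasp point.
Start: joints at [-72.473, 18.392, -4.016, 83.108, 1.295, 78.541, -3.26], TCP at [0.187, 0.623, 0.223] pointing down, gripper open.
Joint ranges: [-163.93, 163.93], [-17.29, 119.83], [-79.2, 71.16], [3.27, 140.29], [-89.18, 269.18], [5.43, 117.66], [-154.24, 154.24]. Speed limits (degrees/s): [147.25, 147.25, 180, 180, 180, 180, 180].

### API

Orientations are given as [roll, pitch, yaw] about the fixed x, y, z axes, in that order (R = Rz(yaw) Ry(pitch) Rx(roll)).
In Python, from cell import env gives the robot as it stands.
- The arm moves only by the shell command python3 -m jog 'ROWS' [FORCE]. ROWS is JSON, a list of rows, each an object with "dp": the shift along the tool's x, y, z in cm, a list of three; "twist": the turn about the tool's z in degrees; "fingers": the opening, from 0 (shut) to 1 (fully open). A call has 1 to 8 rows; each row is the pose to reach, as a shift and turn from the pose commanded when the call began, along the tool's axes at that moment; what a row does not reach only later rows make up. A row lasts 1/8 s, in which the tool goes at most 62.5 mm and 10.7 degrees, less where a joint would pass 70% of its speed; a pose out of reach is approached as far as the arm can. A call with a gripper value outside its range is refused whole. The fingers move at their own pace and stop on an object; FORCE is the grip in N (left out, the last holds). Time passes only in rows, so rows that repeat a pose let the fingers close. It gives the time, the measured TCP pose, the force, the opening and the grip force at its end, in the units of the state.
- env.get_obs(): the state, without advancing time (a new reading comes with each control period).
- env.read_camera(name): name is "scene" or "top" or "wrist"; returns a dict with "pixels" (400x640x3 uint8, blue, green, red), "depth" (400x640 float32, m along the optical axis (not along the pixel's ray), 0 where there is no reading), "fx", "fy", "cx", "cy" (pixels), "rvec" (rotation vector, rad) and "tvec" (3), from world to camera coordinates, as OpenCV has them. Camera axes: x right, y down, z forward; pixel columns grow to the right and rows downward; lengths in m; the calibration is good to about 2 mm. The wrist camera is an equidistant fisheye: a pixel r from the principal point sees the ray r / f radians off the axis. A picture is of the moment at which its call begins.
- env.sign_off(): hands the job in; it is judged then, once.
The state is a dict: "time_s": time; "qpos": joint angles; "joint_velocities": joint speeds; "effort": joint torques, N m; "tool_pos": TCP position; "tool_rot": TCP orientation; "force": force on the tool from outside, world axes, zero at the start; "wrist_torque": the same for the moment, N m; "grip_width": finger opening in m; "grasp_force": force on a finger pad.
Only numpy, scipy, OpenCV 4.12 (cv2) and the standard library are available. Lean on these libraries where they do the work, as an engineer would, in place of code of your own. Each camera call takes 0.05 s, during which the arm holds its last target. There are 200 camera calls.

### The job

The hand press is back from the wash: thread its return spring, the way up it stands, over the leaning guide post until it sits fully down on the collar, twisting it a little where it snags. Then put the plunger head over the end of the post so that it rests on the spring, and let go. Leave the salt shaker, the timer and the tape roll where they are.

Things in the scene. Friction and masses are not known exactly. Their poses are not given: they have to be found in the camera images.
- stand: Hand press base, fixed: steel plate 150 x 130 mm, top 16 mm over the table, with a grey sloping pedestal. Origin under the plate's centre on the table; z up; the post leans towards its -x side (roughly towards the robot).
- guide_post: Steel post on the stand, leaning 30 degrees to the stand's -x. Origin on its axis at the upper face of the collar (50 mm across), 55 mm up and 15 mm to +x of the stand's origin; +z runs along the post to its free end, 120 mm away. Round, 28 mm across, with a flat along its whole length, 6 mm from the axis, facing +x of this frame (the upper side, away from the robot). Last 6 mm taper.
- post_tip (a point): Centre of the post's free end, 120 mm along its axis from the collar.
- spring: Dark steel compression spring, loose, upright: 80 mm long, 42 mm outside, 33 inside, wire 4.5, 80 g, 360 N/m. Origin: centre of its lower end; +z its axis. Both end coils are D-shaped: a straight wire crosses the bore on its +x side, inner face 8 mm from the axis, so it passes down the post only with its +x along the post's +x (about 10 degrees either way), else it snags. Grip at any yaw.
- spring_top (a point): Centre of the spring's upper end, 80 mm from its origin when it is not compressed.
- plunger: Steel plunger head, loose, upright, mouth down: skirt 46 mm across, 50 mm high, with a round bore 32 mm across, 50 mm deep, open below; above it a round grip 35 mm across from 57 to 87 mm; total 91 mm, about 200 g. Origin: centre of the lower rim; +z up its axis. Fits at any turn. On the post it rests on the spring, which gives 4 to 10 mm.
- shaker: Salt shaker, 44 x 44 x 90 mm, loose bystander. Origin under its centre.
- timer: Round wind-up kitchen timer, 56 mm across, 37 mm high, loose bystander. Origin under its centre.
- roll: Roll of brown tape lying flat, 96 mm across, 48 mm high, loose bystander. Origin under its centre.
There are look-alikes about, which are no part of the job. What is shaped like the plunger but blue is not meant. What is shaped like the stand but orange is not meant.

How it is judged (in metres and radians):
On the way:
1. the spring is down on the collar, the plunger not yet on the post (z of spring in the frame of guide_post below 0.006 m and distance between spring and guide_post below 0.01 m and angle between the z axis of spring and the z axis of guide_post, either way round below 0.12 rad and distance between plunger and guide_post above 0.13 m), for 0.2 s.
At the end, for the whole second after the job is handed in: Spring round the post, lower end within 6 mm of the collar (10 mm with sideways play), in line within 0.12 rad; plunger over the post's end, in line within 0.15 rad, lower rim 60 to 84 mm from the collar, so resting on the spring; both released and at rest (distance between spring and guide_post below 0.01 m and z of spring in the frame of guide_post below 0.006 m and angle between the z axis of spring and the z axis of guide_post, either way round below 0.12 rad and distance between plunger and guide_post between 0.06 and 0.084 m and angle between the z axis of plunger and the z axis of guide_post, either way round below 0.15 rad and distance between plunger and post_tip below 0.06 m and linear speed of each of spring, plunger below 0.02 m/s and contact force between the fingers and plunger below 0.1 N and contact force between the fingers and spring below 0.1 N); the robot touches nothing.
It fails at once if the salt shaker is pushed more than 30 mm or tipped (distance of shaker from where it was at the start of the episode above 0.03 m or angle between shaker's own z axis and vertical above 0.6 rad).
It fails at once if the timer is pushed more than 30 mm (distance of timer from where it was at the start of the episode above 0.03 m).
It fails at once if the tape roll is pushed more than 30 mm (distance of roll from where it was at the start of the episode above 0.03 m).
It also fails if it takes over 67 s, if anything falls off the work surface, if the arm or the gripper's body presses on something with over 40 N, if the wrist force passes 120 N, or if a joint passes its speed limit or range.

## Working session

There is one attempt and no reset: what is moved stays moved. The work goes in short steps, Python scripts to look and compute and a shell command to move; the robot and the scene stay as the last step left them, time stands still between calls to the robot, and variables do not carry over. Pictures are saved under pics/ and viewed, at most 10 in all, crops included, and the job is handed in when it is done.

```bash
ls; mkdir -p pics; cat > h.py <<'E'
import numpy as np, cv2
from cell import env
from scipy.spatial.transform import Rotation as R
def cam(n,f=None):
    c=env.read_camera(n)
    if f: cv2.imwrite('pics/'+f,c['pixels'])
    np.savez('pics/'+n+'.npz',**c); return c
def pts(c):
    v,u=np.mgrid[0:400,0:640]; d=c['depth']
    p=np.stack([(u-c['cx'])/c['fx']*d,(v-c['cy'])/c['fy']*d,d],-1)
    M=cv2.Rodrigues(np.array(c['rvec'],float))[0]
    return (p-np.ravel(c['tvec']))@M
E
python3 - <<'E'
from h import *
a=cam('scene','s1.png');b=cam('top','t1.png')
o=env.get_obs();print(o['time_s'],o['tool_pos'],o['tool_rot'],o['grip_width'],env.hold_point_z)
for c in(a,b):print(c['fx'],c['cx'],c['cy'],c['rvec'],c['tvec'])
E
```

```text
pics
0.1 [0.18685423 0.62205661 0.22157418] [-1.79903475e+02  2.64610153e-03  1.63285689e+02] 0.08697980783113664 0.0187
370.18697362386837 320.826558066595 202.26171395720354 [ 2.28843243 -0.79189892  0.32413699] [-0.4334805   0.30157173  1.05186053]
418.54001651075583 323.42314410851094 198.73661757975918 [ 2.13123668 -2.07332913  0.23857393] [-0.01901742  0.54439182  1.59143292]
```

View pics/s1.png

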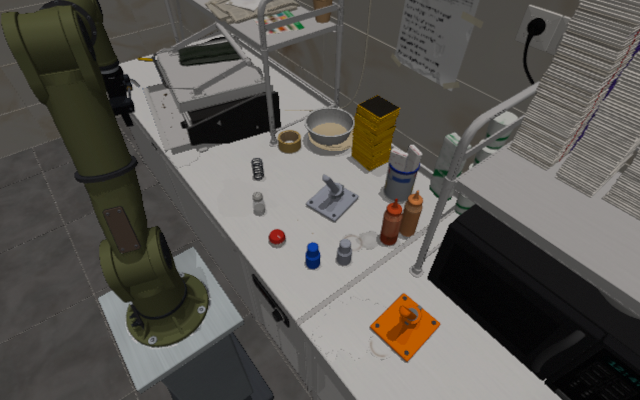

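View pics/t1.png

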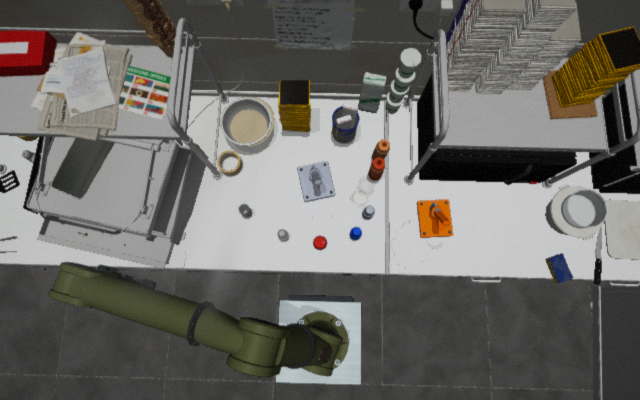

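Scene picture: the spring is at (257,168), with the white shaker at (259,203) and the red timer at (277,238). There are two plunger shapes: blue at (313,257), not meant, and steel at (344,251), chosen. There are two stands: orange at (405,325), not meant, and grey at (332,195), chosen. The roll is at (289,142). In the top picture the spring is at (246,211), the plunger at (368,212) and the stand at (316,181).

```bash
python3 - <<'E'
from h import *
a=dict(np.load('pics/scene.npz'));b=dict(np.load('pics/top.npz'))
P=pts(a);Q=pts(b)
def blob(P,c,r,lo,hi):
    m=(np.hypot(P[...,0]-c[0],P[...,1]-c[1])<r)&(P[...,2]>lo)&(P[...,2]<hi)
    q=P[m];print(len(q), 'med',np.median(q,0).round(4),'min',q.min(0).round(4),'max',q.max(0).round(4));return m
for n,u,v in [('spring',246,211),('plunger',368,212),('shaker',283,235),('timer',320,242),('blue',356,233),('roll',230,162),('stand',316,181)]:
    p=Q[v,u];print(n,p.round(3));blob(Q,p,.06,.02,.12);blob(P,p,.06,.02,.12)
for n,c in (('spring',(257,168)),('plunger',(344,251))): print(n,P[c[1],c[0]])
s=a['pixels']
x=np.hstack([cv2.resize(s[145:190,232:282],(500,450),interpolation=2)[:, :400],cv2.resize(s[225:270,290:365],(400,450)[:2],interpolation=2)])
y=np.hstack([cv2.resize(s[165:225,300:364],(400,150*2)[:2],interpolation=2),cv2.resize(b['pixels'][150:210,280:350],(400,300),interpolation=2)])
cv2.imwrite('pics/c1.png',np.vstack([cv2.resize(x,(800,300)),y]))
E
```

```text
spring [0.498 0.309 0.003]
102 med [0.4944 0.3035 0.0635] min [0.4726 0.2844 0.0207] max [0.5129 0.3248 0.0832]
138 med [0.4899 0.2992 0.0622] min [0.4702 0.2834 0.0205] max [0.5106 0.331  0.0834]
plunger [ 0.49  -0.177  0.093]
122 med [ 0.4946 -0.1803  0.0819] min [ 0.4786 -0.2055  0.0202] max [ 0.5222 -0.1613  0.1017]
286 med [ 0.4898 -0.1906  0.0618] min [ 0.4754 -0.2044  0.0209] max [ 0.5186 -0.1621  0.0948]
shaker [0.393 0.146 0.086]
104 med [0.3967 0.1484 0.0801] min [0.38   0.1309 0.025 ] max [0.4178 0.1705 0.0954]
205 med [0.3942 0.1418 0.0589] min [0.3778 0.1318 0.0203] max [0.4192 0.1675 0.0921]
timer [0.376 0.005 0.036]
146 med [0.3764 0.0053 0.0351] min [ 0.3521 -0.0191  0.0203] max [0.406  0.0325 0.045 ]
196 med [0.372  0.0009 0.0352] min [ 0.3474 -0.0195  0.0215] max [0.4006 0.0333 0.0414]
blue [ 0.408 -0.132  0.092]
117 med [ 0.4114 -0.1315  0.0869] min [ 0.3945 -0.1547  0.0238] max [ 0.4373 -0.1115  0.0989]
282 med [ 0.4064 -0.1425  0.0602] min [ 0.3912 -0.1552  0.0209] max [ 0.4353 -0.1128  0.0987]
roll [ 0.707  0.392 -0.006]
277 med [0.7008 0.4015 0.0466] min [0.6472 0.339  0.0211] max [0.7482 0.4458 0.0719]
304 med [0.702  0.4049 0.0445] min [0.6489 0.3378 0.0202] max [0.7645 0.4465 0.0978]
stand [0.591 0.025 0.156]
133 med [0.6095 0.0356 0.023 ] min [ 0.5512 -0.0339  0.02  ] max [0.6495 0.0807 0.1179]
148 med [0.6274 0.0208 0.0529] min [ 0.5502 -0.0298  0.0201] max [0.6503 0.0671 0.1199]
spring [0.48218195 0.29020486 0.06213703]
plunger [ 0.48868315 -0.19202859  0.06880088]
```

View pics/c1.png

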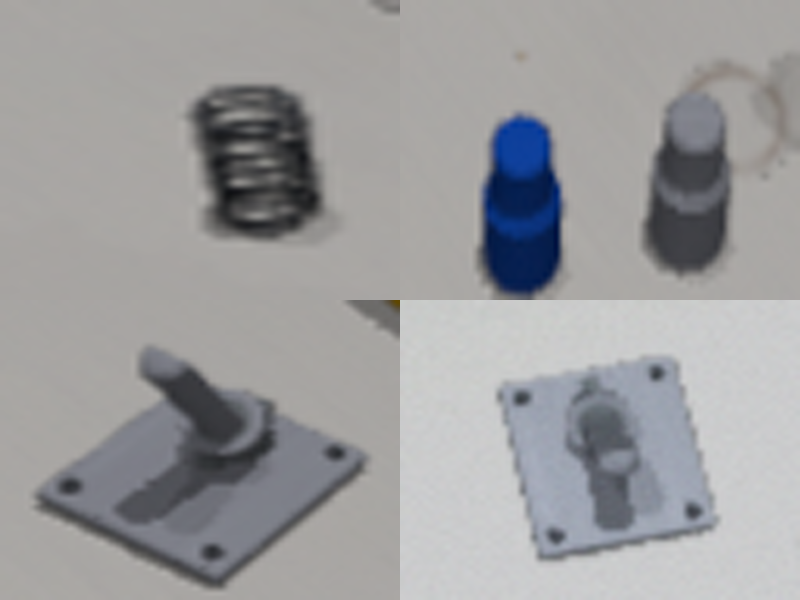

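The crops confirm the choices: the spring stands upright (upper left), the steel plunger is to the right of the blue one, and the grey stand's post leans towards the robot. Next I move above the spring for a closer look and fit the stand.

```bash
python3 -m jog '[{"dp":[-10,-5,-3]},{"dp":[-20,-11,-4]},{"dp":[-30,-17,-4]},{"dp":[-38.5,-21.7,-4]},{"dp":[-38.5,-21.7,-4]},{"dp":[-38.5,-21.7,-4]},{"dp":[-38.5,-21.7,-4]},{"dp":[-38.5,-21.7,-4]}]'
cat >> h.py <<'E'
def go(p,yaw=None):
    "dp (cm, tool axes) and twist from now to TCP p, yaw"
    o=env.get_obs(); T=R.from_euler('xyz',o['tool_rot'],degrees=True).as_matrix()
    print('dp',(T.T@(np.array(p)-o['tool_pos'])*100).round(2), 'twist' ,None if yaw is None else ((o['tool_rot'][2]-yaw+90)%180-90).round(1),'q7',o['qpos'][6].round(1),'t',o['time_s'])
E
python3 - <<'E'
from h import *
w=cam('wrist','w1.png');print(w['fx'],w['cx'],w['cy'],w['rvec'],w['tvec'])
b=dict(np.load('pics/top.npz'));a=dict(np.load('pics/scene.npz'))
for c in(a,b):
    P=pts(c)
    m=(np.hypot(P[...,0]-.595,P[...,1]-.02)<.12)&(P[...,2]>.009)&(P[...,2]<.022)
    k=cv2.connectedComponents(m.astype(np.uint8))[1]; l=np.bincount(k[m]).argmax(); q=P[(k==l)]
    print('plate',len(q),cv2.minAreaRect((q[:,:2]*1000).astype(np.float32)))
    m=(np.hypot(P[...,0]-.595,P[...,1]-.02)<.09)&(P[...,2]>.075)&(P[...,2]<.19)
    q=P[m];
    for z in np.arange(.08,.18,.012):
        s=q[abs(q[:,2]-z)<.006]
        if len(s):print(z.round(3),len(s),s[:,:2].mean(0).round(4),s.min(0).round(4)[:2],s.max(0).round(4)[:2])
E
```

```text
309.70691628693146 317.17830127532716 198.25662659914065 [-2.353744   -1.75252681 -0.21453539] [-0.64970691 -0.03112913  0.39008884]
plate 950 ((628.1337280273438, 30.840309143066406), (153.7256622314453, 130.5926971435547), 13.676012992858887)
0.08 12 [0.6256 0.0203] [0.6139 0.0165] [0.6411 0.0282]
0.092 12 [0.6184 0.0197] [0.6066 0.0159] [0.6332 0.0287]
0.104 12 [0.6114 0.0172] [0.6    0.0145] [0.6273 0.022 ]
0.116 13 [0.6077 0.0151] [0.5941 0.0117] [0.6195 0.0211]
0.128 12 [0.5987 0.0151] [0.5866 0.012 ] [0.6098 0.0221]
0.14 13 [0.5907 0.0127] [0.581  0.0076] [0.6037 0.0207]
0.152 34 [0.5843 0.016 ] [0.575  0.0077] [0.5992 0.0311]
0.164 15 [0.5872 0.0201] [0.5798 0.009 ] [0.5946 0.0311]
plate 847 ((631.1528930664062, 31.589134216308594), (152.1462860107422, 133.6212615966797), 14.543225288391113)
0.08 6 [0.6361 0.0325] [0.6299 0.0201] [0.6394 0.0436]
0.092 5 [0.6327 0.0324] [0.6266 0.0236] [0.6378 0.0395]
0.104 5 [0.6265 0.0288] [0.6236 0.0195] [0.6299 0.0391]
0.116 5 [0.6203 0.0239] [0.6161 0.0153] [0.6229 0.0386]
0.128 9 [0.6123 0.0291] [0.6064 0.0151] [0.6157 0.0381]
0.14 8 [0.6027 0.0256] [0.5857 0.0147] [0.6084 0.0337]
0.152 25 [0.5896 0.0203] [0.5796 0.0066] [0.6053 0.0331]
0.164 13 [0.5894 0.0161] [0.5854 0.0066] [0.5936 0.0292]validation failed for argument at $[0]...
```

View pics/w1.png

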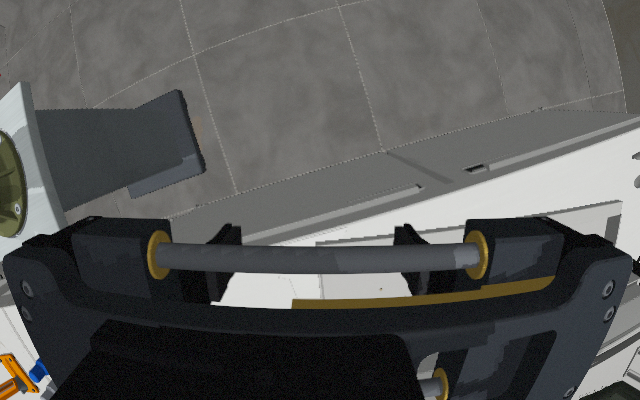

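The move was refused because every row needs all its fields. The wrist picture shows the floor and cart edge, with the fingers at about (235,260) and (405,260); the free field is above row 215. I compute the camera offset so the camera can be put over the spring.

```bash
python3 - <<'E'
from h import *
w=dict(np.load('pics/wrist.npz'));M=cv2.Rodrigues(w['rvec'])[0];C=-M.T@np.ravel(w['tvec'])
o=env.get_obs();T=R.from_euler('xyz',o['tool_rot'],degrees=True).as_matrix()
print('cam in tool',(T.T@(C-o['tool_pos'])).round(4),'\n',(T.T@M.T).round(3),o['qpos'].round(1))
E
```

```text
cam in tool [ 0.0657  0.0008 -0.1626] 
 [[ 0.001 -0.97  -0.244]
 [ 1.     0.001 -0.001]
 [ 0.001 -0.244  0.97 ]] [-72.5  18.4  -4.   83.2   1.3  78.5  -3.3]
```

```bash
python3 -m jog '[{"dp":[-9,-4,-2],"twist":0,"fingers":1},{"dp":[-18,-8,-2],"twist":0,"fingers":1},{"dp":[-27,-12,0],"twist":0,"fingers":1},{"dp":[-36,-16,5],"twist":0,"fingers":1},{"dp":[-45,-21.6,10],"twist":0,"fingers":1},{"dp":[-45,-21.6,10],"twist":0,"fingers":1},{"dp":[-45,-21.6,10],"twist":0,"fingers":1},{"dp":[-45,-21.6,10],"twist":0,"fingers":1}]'
python3 - <<'E'
from h import *
w=cam('wrist')
M=cv2.Rodrigues(w['rvec'])[0]
for p in [(.493,.304,.08),(.493,.304,0)]:
    q=M@np.array(p)+np.ravel(w['tvec']);t=np.arctan2(np.hypot(q[0],q[1]),q[2]);r=w['fx']*t/np.hypot(q[0],q[1]);print(w['cx']+r*q[0],w['cy']+r*q[1])
cv2.imwrite('pics/w2.png',cv2.resize(w['pixels'][70:190,240:400],(800,600),interpolation=2))
E
```

```text
time_s: 1.15
tool_pos: [0.5434, 0.2978, 0.1287]
tool_rot: [180.0, -0.0, 163.3]
force: [0.6, -0.1, 0.4]
grip_width: 0.0869
grasp_force: 0.0
303.5977876856621 144.63167502596912
307.3333378779788 138.3856313272936
```

View pics/w2.png

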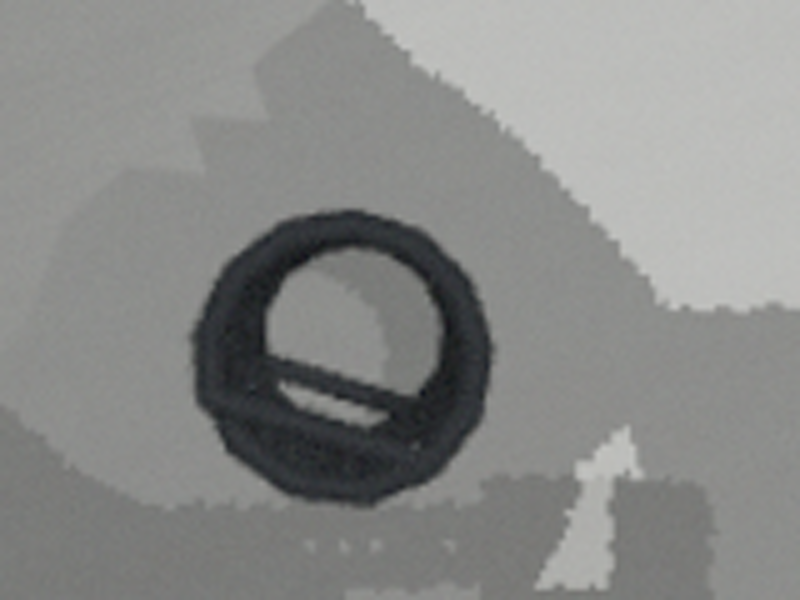

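The crop shows the spring from above: its outer ring is centred at about (342,357) in the crop. The upper D wire runs from (212,400) to (420,460), so its +x side is down in the picture. I turn this into a yaw and position.

```bash
cat >> h.py <<'E'
def fray(w,u,v,z):
    x,y=(u-w['cx'])/w['fx'],(v-w['cy'])/w['fy'];t=np.hypot(x,y);s=np.sin(t)/max(t,1e-9)
    M=cv2.Rodrigues(np.array(w['rvec'],float))[0];C=-M.T@np.ravel(w['tvec']);d=M.T@[x*s,y*s,np.cos(t)]
    return C+d*(z-C[2])/d[2]
E
python3 - <<'E'
from h import *
w=dict(np.load('pics/wrist.npz'));f=lambda x,y,z:fray(w,240+x/5,70+y/5,z)
c=f(342,357,.078);print('centre',c,'diam',np.linalg.norm(f(193,357,.078)-f(492,357,.078)),np.linalg.norm(f(342,210,.078)-f(342,505,.078)))
for (a,b,z) in (((212,400),(420,460),.078),((265,362),(410,400),.002)):
    d=f(*b,z)-f(*a,z);n=np.array([-d[1],d[0]])
    m=(f(*b,z)+f(*a,z))/2-c; n=n*np.sign(n@m[:2]) ;print('yaw',np.degrees(np.arctan2(n[1],n[0])),'dist',m[:2]@n/np.linalg.norm(n))
go((c[0],c[1],.13),148)
E
```

```text
centre [0.4919349  0.30768567 0.078     ] diam 0.04121516158762669 0.04095687382075855
yaw -33.11843428366698 dist 0.010703565822693748
yaw -31.64842810144918 dist 0.00974118412763713
dp [ 6.05  0.27 -0.48] twist 14.7 q7 45.3 t 1.2
```

```bash
python3 -m jog '[{"dp":[3,0.1,-0.5],"twist":7,"fingers":1},{"dp":[6,0.3,-0.5],"twist":14.7,"fingers":1},{"dp":[6,0.3,-0.5],"twist":14.7,"fingers":1},{"dp":[6,0.3,-0.5],"twist":14.7,"fingers":1},{"dp":[6,0.3,-0.5],"twist":14.7,"fingers":1}]'
python3 -c "
from h import *
go((.4919,.3077,.13),147.6);go((.4919,.3077,.031),147.6)"
```

```text
time_s: 1.82
tool_pos: [0.4868, 0.3186, 0.1344]
tool_rot: [-180.0, 0.0, 148.5]
force: [0.7, -0.3, 0.7]
grip_width: 0.087
grasp_force: 0.0
dp [-1.01 -0.66  0.44] twist 0.9 q7 25.1 t 1.825
dp [-1.   -0.66 10.34] twist 0.9 q7 25.1 t 1.825
```

```bash
python3 -m jog '[{"dp":[-1,-0.65,0],"twist":1,"fingers":1},{"dp":[-1,-0.65,3],"twist":1,"fingers":1},{"dp":[-1,-0.65,3],"twist":1,"fingers":1},{"dp":[-1,-0.65,3],"twist":1,"fingers":1}]'
python3 -c "
from h import *
go((.4919,.3077,.031),147.6);cam('wrist');go((.4919,.3077,.031),147.6)"
```

```text
time_s: 2.33
tool_pos: [0.4916, 0.3082, 0.105]
tool_rot: [180.0, 0.0, 147.5]
force: [-0.1, -0.2, 0.9]
grip_width: 0.0867
grasp_force: 0.0
dp [-0.05 -0.03  7.4 ] twist -0.1 q7 25.6 t 2.325
dp [-0.05 -0.08  7.44] twist -0.0 q7 25.6 t 2.375
```

```bash
python3 -m jog '[{"dp":[0,0,4],"twist":0,"fingers":1},{"dp":[0,0,7.4],"twist":0,"fingers":1},{"dp":[0,0,7.4],"twist":0,"fingers":1},{"dp":[0,0,7.4],"twist":0,"fingers":0.3},{"dp":[0,0,7.4],"twist":0,"fingers":0.3},{"dp":[0,0,7.4],"twist":0,"fingers":0.3},{"dp":[0,0,7.4],"twist":0,"fingers":0.3},{"dp":[0,0,7.4],"twist":0,"fingers":0.3}]' 8
python3 -c "
from h import *
go((.4919,.3077,.031),147.6);go((.52,.28,.22),195)"
```

```text
time_s: 3.38
tool_pos: [0.491, 0.3086, 0.0306]
tool_rot: [180.0, 0.0, 147.6]
force: [0.5, -0.3, -0.3]
grip_width: 0.0449
grasp_force: 0.0
dp [-0.12 -0.03 -0.04] twist -0.0 q7 26.6 t 3.375
dp [ -3.98  -0.86 -18.94] twist -47.4 q7 26.6 t 3.375
```

```bash
python3 -m jog '[{"dp":[0,0,0],"twist":0,"fingers":0.3},{"dp":[0,0,0],"twist":0,"fingers":0.3},{"dp":[0,0,-4],"twist":0,"fingers":0.3},{"dp":[0,0,-9],"twist":-10,"fingers":0.3},{"dp":[0,0,-14],"twist":-20,"fingers":0.3},{"dp":[0,0,-19],"twist":-30,"fingers":0.3},{"dp":[0,0,-19],"twist":-40,"fingers":0.3},{"dp":[0,0,-19],"twist":-46.5,"fingers":0.3}]' 8
python3 -c "
from h import *
go((.6732,.0422,.22),194.1)"
```

```text
time_s: 4.38
tool_pos: [0.4912, 0.3087, 0.2211]
tool_rot: [180.0, 0.1, -165.7]
force: [0.5, -0.3, -1.2]
grip_width: 0.0411
grasp_force: 8.0
dp [-11.05 -30.32   0.11] twist 0.2 q7 70.7 t 4.375
```

```bash
python3 -m jog '[{"dp":[-2,-5,0],"twist":0,"fingers":0.3},{"dp":[-4,-10,0],"twist":0,"fingers":0.3},{"dp":[-6,-15,0],"twist":0,"fingers":0.3},{"dp":[-8,-20,0],"twist":0,"fingers":0.3},{"dp":[-10,-26,0],"twist":0,"fingers":0.3},{"dp":[-11,-30.3,0],"twist":0,"fingers":0.3},{"dp":[-11,-30.3,0],"twist":0,"fingers":0.3},{"dp":[-11,-30.3,0],"twist":0,"fingers":0.3}]' 8
python3 - <<'E'
from h import *
go((.6732,.0422,.128),194.1)
a=cam('scene');cam('wrist');cv2.imwrite('pics/s2.png',cv2.resize(a['pixels'][110:230,260:420],(800,600),interpolation=2))
E
```

```text
time_s: 5.38
tool_pos: [0.671, 0.0423, 0.2198]
tool_rot: [179.9, -0.0, -165.9]
force: [-1.4, 1.4, -0.6]
grip_width: 0.0412
grasp_force: 8.0
dp [-0.22 -0.08  9.18] twist 0.0 q7 103.1 t 5.375
```

View pics/s2.png

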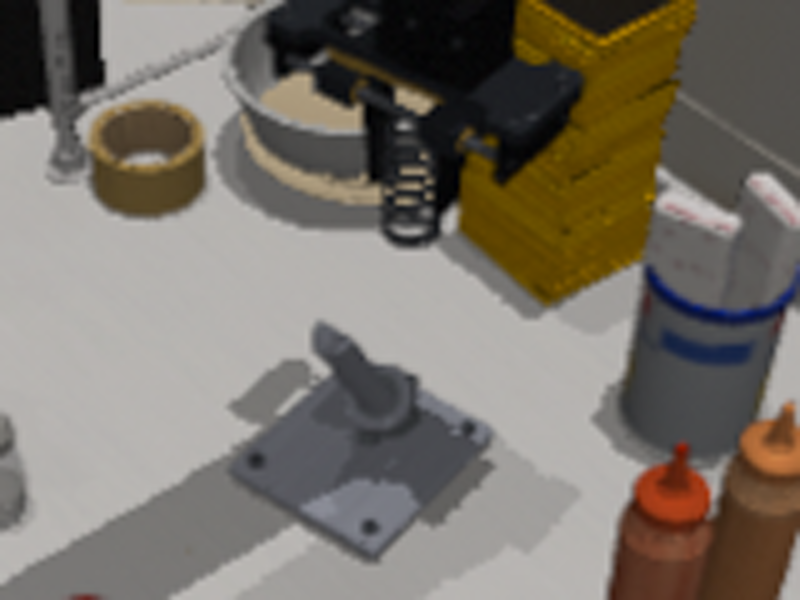

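The picture shows the spring held upright in the fingers (crop (408,190)) behind the post, whose tip is at crop (325,340). Next: lower it behind the post, then sweep towards the robot so the post's flat tilts it to the 30° lean.

```bash
python3 -m jog '[{"dp":[-0.2,0,5],"twist":0,"fingers":0.3},{"dp":[-0.2,0,9.2],"twist":0,"fingers":0.3},{"dp":[0.8,0,9.2],"twist":0,"fingers":0.3},{"dp":[1.8,0,9.2],"twist":0,"fingers":0.3},{"dp":[2.5,0,9.2],"twist":0,"fingers":0.3},{"dp":[3,0,9.2],"twist":0,"fingers":0.3}]' 8
python3 -m jog '[{"dp":[0.5,0,0],"twist":0,"fingers":0.3},{"dp":[1,0,0],"twist":0,"fingers":0.3},{"dp":[1.5,0,0],"twist":0,"fingers":0.3},{"dp":[2,0,0],"twist":0,"fingers":0.3},{"dp":[2,0,0],"twist":0,"fingers":0.3}]' 8
python3 - <<'E'
from h import *
go((.6441-.0216*.97,.0349-.0216*.2436,.128),194.1)
a=cam('scene');cam('top');cv2.imwrite('pics/s3.png',cv2.resize(a['pixels'][140:230,280:400],(800,600),interpolation=2))
E
```

```text
time_s: 6.22
tool_pos: [0.6432, 0.0342, 0.1306]
tool_rot: [-180.0, 0.2, -165.9]
force: [2.6, 1.3, -0.9]
grip_width: 0.0409
grasp_force: 8.0
time_s: 6.85
tool_pos: [0.6217, 0.029, 0.1281]
tool_rot: [180.0, -0.1, -165.9]
force: [0.8, -0.4, 0.8]
grip_width: 0.0409
grasp_force: 8.0
dp [-0.15  0.03  0.01] twist -0.0 q7 103.8 t 6.85
```

View pics/s3.png

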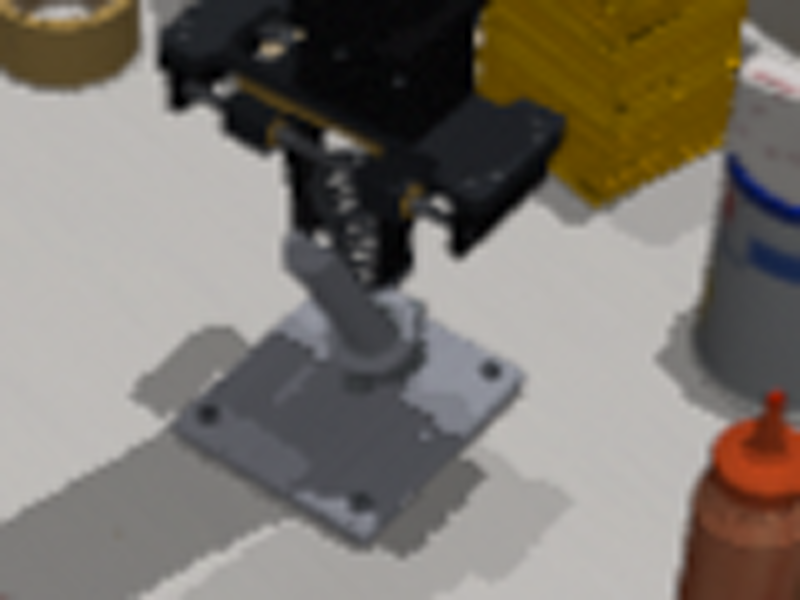

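The picture shows the spring tilted parallel to the post, lying against its far side at crop (355,230). Next: slide it up off the end, over the tip, and start threading.

```bash
python3 -m jog '[{"dp":[-0.3,0,-0.2],"twist":0,"fingers":0.3},{"dp":[1.5,0,-3.7],"twist":0,"fingers":0.3},{"dp":[4.2,0,-8],"twist":0,"fingers":0.3},{"dp":[4.2,0,-8],"twist":0,"fingers":0.3},{"dp":[6.85,0,-6.45],"twist":0,"fingers":0.3},{"dp":[6.85,0,-6.45],"twist":0,"fingers":0.3},{"dp":[6.85,0,-6.45],"twist":0,"fingers":0.3}]' 8
python3 -m jog '[{"dp":[-0.25,0,0.43],"twist":0,"fingers":0.3},{"dp":[-0.5,0,0.87],"twist":0,"fingers":0.3},{"dp":[-0.75,0,1.3],"twist":0,"fingers":0.3},{"dp":[-0.75,0,1.3],"twist":0,"fingers":0.3}]' 8
python3 - <<'E'
from h import *
a=cam('scene');b=cam('top');o=env.get_obs();print(o['tool_pos'])
x=cv2.resize(a['pixels'][140:230,290:370],(400,450),interpolation=2);y=cv2.resize(b['pixels'][130:220,280:360],(400,450),interpolation=2)
cv2.imwrite('pics/s4.png',np.hstack([x,y]))
E
```

```text
time_s: 7.82
tool_pos: [0.5566, 0.0131, 0.1922]
tool_rot: [180.0, -0.1, -165.9]
force: [0.1, 0.2, -0.3]
grip_width: 0.0408
grasp_force: 8.0
time_s: 8.32
tool_pos: [0.5641, 0.0145, 0.1795]
tool_rot: [-180.0, 0.0, -165.9]
force: [0.7, 0.0, -0.9]
grip_width: 0.041
grasp_force: 8.0
[0.56405313 0.014528   0.1800141 ]
```

View pics/s4.png

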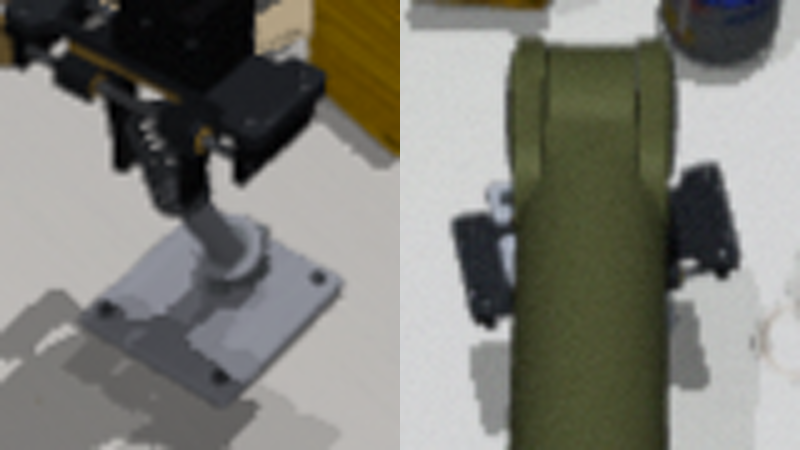

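The picture (left half) shows the spring in line with the post, its lower end at crop (170,205) over the post's end, and almost no force. I thread on down the axis, watching the force.

```bash
for i in 1 2; do python3 -m jog '[{"dp":[-0.25,0,0.43],"twist":0,"fingers":0.3},{"dp":[-0.5,0,0.87],"twist":0,"fingers":0.3},{"dp":[-0.75,0,1.3],"twist":0,"fingers":0.3},{"dp":[-0.75,0,1.3],"twist":0,"fingers":0.3}]' 8 | egrep 'pos|^force|width'; done
```

```text
tool_pos: [0.5711, 0.0163, 0.1665]
force: [0.4, -0.1, 0.4]
grip_width: 0.0405
tool_pos: [0.5779, 0.0181, 0.1535]
force: [-1.8, 0.2, -0.2]
grip_width: 0.0409
```

```bash
for i in 1 2 3; do python3 -m jog '[{"dp":[-0.25,0,0.43],"twist":0,"fingers":0.3},{"dp":[-0.5,0,0.87],"twist":0,"fingers":0.3},{"dp":[-0.75,0,1.3],"twist":0,"fingers":0.3},{"dp":[-0.75,0,1.3],"twist":0,"fingers":0.3}]' 8 | egrep 'pos|^force|width'; done
python3 - <<'E'
from h import *
a=cam('scene');cv2.imwrite('pics/s5.png',cv2.resize(a['pixels'][140:230,280:400],(800,600),interpolation=2))
E
```

```text
tool_pos: [0.5853, 0.0197, 0.1416]
force: [-4.9, -0.9, 6.7]
grip_width: 0.0409
tool_pos: [0.593, 0.0219, 0.129]
force: [-4.4, 1.0, 7.0]
grip_width: 0.0408
tool_pos: [0.6004, 0.0237, 0.1163]
force: [-4.5, 0.4, 10.9]
grip_width: 0.0407
```

View pics/s5.png

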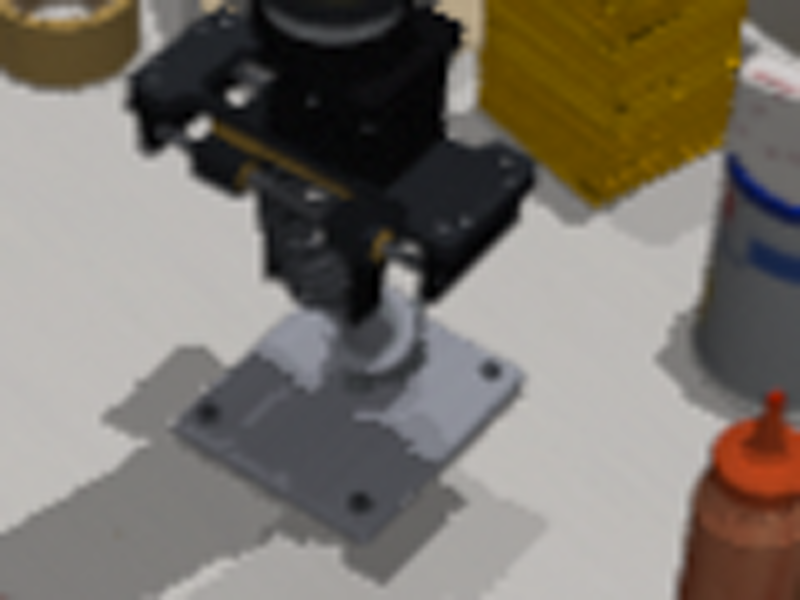

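The picture shows the spring short of the collar, its lower end at about crop (320,300). The force has grown along the axis to about 12 N, so it is snagged and compressed or slipping in the grip. I measure where it is from the depth data.

```bash
cat >> h.py <<'E'
yw=np.radians(14.1);xh=np.array([np.cos(yw),np.sin(yw),0]);yh=np.array([-np.sin(yw),np.cos(yw),0]);zh=np.array([0,0,1.])
col=np.array([.6441,.0349,.055]);pz=-.5*xh+.866*zh;px=.866*xh+.5*zh
PF=np.stack([px,yh,pz])
def prof(c):
    P=(pts(c)-col)@PF.T*1000; g=c['pixels'].mean(-1)
    for s in range(0,170,6):
        m=(P[...,2]>=s)&(P[...,2]<s+6)&(abs(P[...,0])<30)&(abs(P[...,1])<20)&(c['depth']>0)
        if m.sum(): q=P[m];print(s,m.sum(),'x',q[:,0].min().round(),np.median(q[:,0]).round(),q[:,0].max().round(),'y',q[:,1].min().round(),q[:,1].max().round(),'grey',np.median(g[m]).round(),np.percentile(g[m],85).round())
E
python3 - <<'E'
from h import *
o=env.get_obs();print(o['force'],o['time_s'],'G in post',PF@(o['tool_pos']+[0,0,.0187]-col)*1000)
prof(dict(np.load('pics/scene.npz')))
E
```

```text
[-4.18668609  0.95229409  9.18288834] 10.975 G in post [ 0.91789986 -0.19184248 91.87963569]
0 48 x -24.0 -8.0 24.0 y -19.0 20.0 grey 102.0 142.0
6 4 x -12.0 -8.0 -1.0 y -12.0 -6.0 grey 66.0 68.0
12 5 x -14.0 -4.0 4.0 y -13.0 -2.0 grey 68.0 70.0
18 5 x -13.0 -11.0 7.0 y -11.0 1.0 grey 68.0 76.0
24 3 x -9.0 -7.0 1.0 y -12.0 -11.0 grey 67.0 69.0
30 8 x -13.0 -6.0 5.0 y -13.0 2.0 grey 63.0 67.0
36 5 x -13.0 -9.0 -0.0 y -13.0 -3.0 grey 55.0 60.0
42 2 x -14.0 -13.0 -13.0 y -2.0 2.0 grey 104.0 117.0
48 1 x -11.0 -11.0 -11.0 y -6.0 -6.0 grey 57.0 57.0
54 2 x -13.0 -13.0 -12.0 y -6.0 -3.0 grey 77.0 84.0
66 1 x -10.0 -10.0 -10.0 y -8.0 -8.0 grey 48.0 48.0
84 11 x -20.0 -12.0 8.0 y -20.0 4.0 grey 48.0 87.0
90 12 x -22.0 -15.0 -5.0 y -17.0 13.0 grey 46.0 95.0
96 6 x -20.0 -17.0 2.0 y -15.0 5.0 grey 54.0 76.0
102 13 x -17.0 -11.0 2.0 y -18.0 9.0 grey 43.0 47.0
108 9 x -17.0 -10.0 13.0 y -15.0 18.0 grey 45.0 47.0
114 15 x -13.0 -2.0 24.0 y -18.0 16.0 grey 41.0 48.0
120 15 x -15.0 -7.0 11.0 y -17.0 20.0 grey 42.0 51.0
126 4 x -12.0 -10.0 -9.0 y -8.0 3.0 grey 36.0 40.0
132 18 x -13.0 4.0 24.0 y -18.0 19.0 grey 37.0 51.0
138 14 x -11.0 -6.0 24.0 y -18.0 15.0 grey 36.0 40.0
144 3 x -6.0 7.0 18.0 y 7.0 17.0 grey 28.0 34.0
150 15 x -9.0 -2.0 23.0 y -16.0 18.0 grey 36.0 53.0
156 23 x -6.0 4.0 22.0 y -16.0 19.0 grey 38.0 64.0
162 23 x -5.0 7.0 12.0 y -20.0 19.0 grey 42.0 50.0
168 14 x 7.0 20.0 22.0 y -19.0 16.0 grey 46.0 52.0
```

The spring's lower end is about 84 mm from the collar, round the post but caught. I back off along the axis to relieve it.

```bash
for i in 1 2; do python3 -m jog '[{"dp":[0.25,0,-0.43],"twist":0,"fingers":0.3},{"dp":[0.5,0,-0.87],"twist":0,"fingers":0.3},{"dp":[0.5,0,-0.87],"twist":0,"fingers":0.3}]' 8 | egrep 'pos|^force|width'; done
python3 - <<'E'
from h import *
prof(cam('scene'));print(env.get_obs()['force'],env.get_obs()['time_s'])
E
```

```text
tool_pos: [0.5959, 0.0223, 0.1245]
force: [2.1, -0.4, 2.5]
grip_width: 0.0408
tool_pos: [0.5911, 0.0211, 0.1332]
force: [2.6, 1.0, 4.1]
grip_width: 0.0407
0 44 x -24.0 -7.0 24.0 y -19.0 17.0 grey 110.0 140.0
6 3 x -5.0 4.0 19.0 y -16.0 -10.0 grey 75.0 123.0
12 7 x -14.0 -4.0 4.0 y -14.0 -2.0 grey 67.0 70.0
18 5 x -13.0 -8.0 7.0 y -12.0 -6.0 grey 64.0 76.0
24 5 x -14.0 -11.0 0.0 y -13.0 -0.0 grey 67.0 70.0
30 5 x -14.0 -2.0 5.0 y -14.0 1.0 grey 71.0 94.0
36 7 x -13.0 -9.0 -0.0 y -13.0 4.0 grey 67.0 74.0
42 3 x -8.0 -3.0 2.0 y -12.0 -12.0 grey 67.0 69.0
48 5 x -13.0 -10.0 4.0 y -13.0 -3.0 grey 64.0 78.0
54 5 x -13.0 -3.0 1.0 y -15.0 -1.0 grey 66.0 75.0
60 1 x -12.0 -12.0 -12.0 y -7.0 -7.0 grey 66.0 66.0
66 1 x -13.0 -13.0 -13.0 y -1.0 -1.0 grey 87.0 87.0
72 1 x -13.0 -13.0 -13.0 y -7.0 -7.0 grey 65.0 65.0
78 3 x -14.0 -13.0 -12.0 y -10.0 -1.0 grey 64.0 85.0
84 2 x -11.0 -10.0 -9.0 y -8.0 -7.0 grey 50.0 52.0
96 1 x 10.0 10.0 10.0 y 19.0 19.0 grey 80.0 80.0
102 6 x -21.0 -11.0 11.0 y -15.0 15.0 grey 65.0 134.0
108 12 x -21.0 -17.0 -7.0 y -17.0 3.0 grey 57.0 90.0
114 11 x -20.0 -12.0 3.0 y -16.0 11.0 grey 45.0 74.0
120 16 x -18.0 -6.0 3.0 y -15.0 17.0 grey 46.0 54.0
126 12 x -17.0 -9.0 14.0 y -19.0 17.0 grey 43.0 56.0
132 11 x -16.0 -13.0 10.0 y -17.0 19.0 grey 36.0 43.0
138 13 x -12.0 -0.0 24.0 y -20.0 20.0 grey 42.0 50.0
144 8 x -13.0 1.0 25.0 y -17.0 16.0 grey 40.0 57.0
150 14 x -12.0 -4.0 24.0 y -18.0 17.0 grey 42.0 54.0
156 11 x -12.0 -8.0 21.0 y -18.0 12.0 grey 38.0 43.0
162 8 x -8.0 18.0 23.0 y -13.0 17.0 grey 38.0 39.0
168 10 x -8.0 -3.0 23.0 y -16.0 14.0 grey 37.0 78.0
[1.8497273  0.7829458  4.22157734] 11.775
```

Depth shows the spring leaning about 10° less than the post, because the first grip was above the tip and pried it the wrong way. The grip is now near the lower end, so the post can align it. I push back down to about 36 mm of engagement.

```bash
for i in 1 2; do python3 -m jog '[{"dp":[-0.45,0,0.43],"twist":3,"fingers":0.3},{"dp":[-0.4,0,0.6],"twist":0,"fingers":0.3},{"dp":[-0.5,0,0.87],"twist":-3,"fingers":0.3},{"dp":[-0.5,0,0.87],"twist":0,"fingers":0.3}]' 10 | egrep 'pos|^force|width'; done
python3 - <<'E'
from h import *
prof(cam('scene'));print(env.get_obs()['force'],env.get_obs()['time_s'])
E
```

```text
tool_pos: [0.5962, 0.0227, 0.1239]
force: [4.6, 1.6, 0.9]
grip_width: 0.0411
tool_pos: [0.6002, 0.0243, 0.1159]
force: [0.6, 2.0, 6.5]
grip_width: 0.0412
0 43 x -22.0 -8.0 24.0 y -19.0 20.0 grey 107.0 141.0
6 4 x -14.0 -4.0 14.0 y -14.0 -3.0 grey 70.0 111.0
12 6 x -12.0 -4.0 4.0 y -15.0 -5.0 grey 67.0 70.0
18 6 x -14.0 -5.0 6.0 y -14.0 -3.0 grey 67.0 73.0
24 5 x -14.0 -9.0 1.0 y -12.0 -0.0 grey 67.0 68.0
30 5 x -14.0 -3.0 6.0 y -13.0 2.0 grey 64.0 83.0
36 6 x -13.0 -8.0 0.0 y -12.0 -4.0 grey 54.0 64.0
42 1 x -14.0 -14.0 -14.0 y 3.0 3.0 grey 123.0 123.0
48 2 x -13.0 -12.0 -11.0 y -6.0 -4.0 grey 69.0 80.0
54 2 x -13.0 -13.0 -12.0 y -6.0 -2.0 grey 77.0 84.0
66 1 x -11.0 -11.0 -11.0 y -8.0 -8.0 grey 48.0 48.0
78 2 x -14.0 -14.0 -13.0 y -19.0 1.0 grey 39.0 42.0
84 9 x -22.0 -14.0 0.0 y -19.0 -2.0 grey 42.0 92.0
90 10 x -21.0 -16.0 -6.0 y -15.0 11.0 grey 53.0 124.0
96 2 x -19.0 -18.0 -17.0 y -7.0 -2.0 grey 38.0 41.0
102 17 x -19.0 -8.0 15.0 y -18.0 14.0 grey 39.0 47.0
108 11 x -18.0 -10.0 14.0 y -17.0 19.0 grey 46.0 53.0
114 10 x -16.0 -9.0 6.0 y -16.0 11.0 grey 43.0 50.0
120 17 x -16.0 -5.0 24.0 y -19.0 20.0 grey 43.0 54.0
126 6 x -13.0 -0.0 23.0 y -19.0 17.0 grey 43.0 56.0
132 12 x -12.0 -0.0 23.0 y -15.0 19.0 grey 34.0 44.0
138 14 x -13.0 -8.0 21.0 y -18.0 16.0 grey 36.0 48.0
144 4 x -10.0 4.0 18.0 y -10.0 20.0 grey 36.0 37.0
150 19 x -11.0 2.0 23.0 y -17.0 19.0 grey 40.0 50.0
156 26 x -9.0 1.0 22.0 y -17.0 19.0 grey 38.0 55.0
162 25 x -7.0 7.0 12.0 y -19.0 19.0 grey 43.0 49.0
168 12 x 5.0 20.0 22.0 y -19.0 20.0 grey 46.0 48.0
[-0.30216739  2.12274659  6.32135995] 12.825
```

```bash
python3 -m jog '[{"dp":[0,0,0],"twist":0,"fingers":0.54},{"dp":[0,0,0],"twist":0,"fingers":0.54},{"dp":[0,0,0],"twist":0,"fingers":0.54},{"dp":[0,0,0],"twist":0,"fingers":0.54}]' 10 
python3 - <<'E'
from h import *
prof(cam('scene'))
E
```

```text
time_s: 13.32
tool_pos: [0.5997, 0.0234, 0.1144]
tool_rot: [180.0, -0.1, -165.9]
force: [-0.8, -1.1, 0.5]
grip_width: 0.0466
grasp_force: 0.0
0 43 x -23.0 -2.0 21.0 y -19.0 15.0 grey 108.0 142.0
6 5 x -12.0 -6.0 4.0 y -14.0 -6.0 grey 67.0 71.0
12 4 x -14.0 -7.0 1.0 y -13.0 -2.0 grey 66.0 69.0
18 5 x -12.0 -6.0 4.0 y -13.0 -6.0 grey 63.0 67.0
42 3 x -21.0 -14.0 -11.0 y -17.0 -4.0 grey 47.0 69.0
48 5 x -21.0 -18.0 -15.0 y -14.0 4.0 grey 43.0 79.0
60 6 x -22.0 -19.0 -10.0 y -12.0 3.0 grey 38.0 89.0
66 2 x -17.0 -16.0 -14.0 y -14.0 -13.0 grey 31.0 32.0
72 8 x -22.0 -19.0 -7.0 y -17.0 3.0 grey 39.0 72.0
78 3 x -22.0 -17.0 -15.0 y -15.0 -5.0 grey 37.0 59.0
84 9 x -24.0 -15.0 -0.0 y -15.0 16.0 grey 37.0 59.0
90 9 x -19.0 -12.0 -4.0 y -18.0 16.0 grey 38.0 42.0
96 6 x -22.0 -12.0 12.0 y -12.0 19.0 grey 37.0 49.0
102 14 x -24.0 -10.0 3.0 y -19.0 17.0 grey 40.0 44.0
108 13 x -25.0 -10.0 13.0 y -18.0 19.0 grey 38.0 48.0
114 26 x -24.0 -8.0 6.0 y -18.0 19.0 grey 62.0 85.0
120 54 x -25.0 -4.0 11.0 y -20.0 20.0 grey 54.0 86.0
126 2 x 2.0 3.0 3.0 y -4.0 17.0 grey 47.0 62.0
156 1 x 7.0 7.0 7.0 y -5.0 -5.0 grey 42.0 42.0
162 25 x 3.0 6.0 11.0 y -19.0 19.0 grey 44.0 49.0
168 15 x 5.0 19.0 21.0 y -19.0 20.0 grey 48.0 109.0
```

Releasing it worked: the spring dropped into line with the post, its lower end now at about s=40 mm and its upper D end at the tip (120 mm). I regrip and push with a small twist.

```bash
python3 -m jog '[{"dp":[0,0,0],"twist":0,"fingers":0.3},{"dp":[0,0,0],"twist":0,"fingers":0.3},{"dp":[0,0,0],"twist":0,"fingers":0.3}]' 12 |egrep 'force|width'
python3 -m jog '[{"dp":[-0.25,0,0.43],"twist":5,"fingers":0.3},{"dp":[-0.5,0,0.87],"twist":0,"fingers":0.3},{"dp":[-0.6,0,1.04],"twist":-5,"fingers":0.3},{"dp":[-0.75,0,1.3],"twist":0,"fingers":0.3}]' 12 | egrep 'pos|force|width'
python3 - <<'E'
from h import *
prof(cam('scene'));o=env.get_obs();print(o['force'],o['time_s'],'G',PF@(o['tool_pos']+[0,0,.0187]-col)*1000)
E
```

```text
force: [0.4, -0.2, -0.8]
grip_width: 0.0402
grasp_force: 12.0
tool_pos: [0.6088, 0.0254, 0.1029]
force: [2.3, -0.8, 2.3]
grip_width: 0.0403
grasp_force: 12.0
0 29 x -24.0 -9.0 21.0 y -20.0 10.0 grey 88.0 129.0
6 4 x -14.0 -3.0 4.0 y -15.0 -4.0 grey 66.0 71.0
12 1 x -6.0 -6.0 -6.0 y -12.0 -12.0 grey 64.0 64.0
24 3 x -13.0 -10.0 -1.0 y -19.0 -5.0 grey 48.0 50.0
30 8 x -21.0 -13.0 6.0 y -19.0 2.0 grey 43.0 49.0
36 5 x -20.0 -17.0 -9.0 y -18.0 5.0 grey 44.0 79.0
48 7 x -21.0 -20.0 -13.0 y -13.0 4.0 grey 46.0 81.0
60 9 x -22.0 -17.0 -9.0 y -16.0 3.0 grey 39.0 70.0
66 1 x -10.0 -10.0 -10.0 y -7.0 -7.0 grey 26.0 26.0
72 9 x -21.0 -13.0 -6.0 y -17.0 -1.0 grey 43.0 45.0
78 2 x -19.0 -14.0 -9.0 y -9.0 17.0 grey 36.0 36.0
84 8 x -22.0 -12.0 4.0 y -15.0 12.0 grey 36.0 84.0
90 8 x -21.0 -14.0 0.0 y -18.0 2.0 grey 40.0 43.0
96 8 x -19.0 -13.0 14.0 y -17.0 14.0 grey 36.0 40.0
102 18 x -21.0 -9.0 10.0 y -19.0 19.0 grey 52.0 63.0
108 32 x -23.0 -9.0 12.0 y -20.0 19.0 grey 58.0 78.0
114 22 x -14.0 -3.0 6.0 y -13.0 10.0 grey 81.0 86.0
120 14 x -10.0 -4.0 3.0 y -10.0 11.0 grey 86.0 87.0
126 1 x -4.0 -4.0 -4.0 y 1.0 1.0 grey 86.0 86.0
144 13 x 6.0 9.0 12.0 y -16.0 19.0 grey 45.0 52.0
150 16 x 6.0 9.0 22.0 y -18.0 13.0 grey 44.0 46.0
156 10 x 20.0 22.0 24.0 y -17.0 17.0 grey 42.0 116.0
162 11 x 21.0 23.0 26.0 y -19.0 17.0 grey 30.0 56.0
168 20 x 24.0 26.0 29.0 y -19.0 19.0 grey 16.0 20.0
[2.93072678 1.02215553 1.2795593 ] 14.3 G [ 1.46050658 -0.5450559  75.56001291]
```

The upper D end is past the tip (spring top at about 110 mm, post tip exposed). I push the rest of the way to the collar.

```bash
python3 -m jog '[{"dp":[-0.25,0,0.43],"twist":4,"fingers":0.3},{"dp":[-0.5,0,0.87],"twist":0,"fingers":0.3},{"dp":[-0.6,0,1.04],"twist":-4,"fingers":0.3},{"dp":[-0.75,0,1.3],"twist":0,"fingers":0.3}]' 12 | egrep 'pos|force|width'
python3 -m jog '[{"dp":[-0.25,0,0.43],"twist":3,"fingers":0.3},{"dp":[-0.5,0,0.87],"twist":0,"fingers":0.3},{"dp":[-0.65,0,1.13],"twist":0,"fingers":0.3},{"dp":[-0.65,0,1.13],"twist":0,"fingers":0.3}]' 12 | egrep 'pos|force|width'
python3 - <<'E'
from h import *
prof(cam('scene'));o=env.get_obs();print(o['force'],o['time_s'],'G',PF@(o['tool_pos']+[0,0,.0187]-col)*1000)
E
```

```text
tool_pos: [0.6158, 0.0273, 0.0897]
force: [2.3, 0.7, 3.0]
grip_width: 0.0405
grasp_force: 12.0
tool_pos: [0.6226, 0.0289, 0.0785]
force: [5.2, 0.5, 1.7]
grip_width: 0.0404
grasp_force: 12.0
0 17 x -24.0 -14.0 16.0 y -19.0 12.0 grey 67.0 98.0
6 6 x -20.0 -18.0 -5.0 y -18.0 2.0 grey 41.0 59.0
12 2 x -20.0 -17.0 -14.0 y -13.0 3.0 grey 51.0 59.0
18 4 x -19.0 -17.0 -14.0 y -12.0 -2.0 grey 36.0 38.0
30 5 x -21.0 -17.0 -10.0 y -15.0 6.0 grey 39.0 98.0
36 5 x -20.0 -19.0 -7.0 y -15.0 8.0 grey 41.0 74.0
42 5 x -20.0 -15.0 -9.0 y -17.0 18.0 grey 37.0 52.0
48 6 x -17.0 -12.0 -3.0 y -18.0 -10.0 grey 30.0 40.0
54 6 x -21.0 -18.0 -8.0 y -12.0 16.0 grey 38.0 86.0
60 9 x -20.0 -14.0 -0.0 y -19.0 0.0 grey 38.0 43.0
66 2 x -12.0 -12.0 -11.0 y -15.0 16.0 grey 39.0 40.0
72 12 x -21.0 -8.0 1.0 y -19.0 19.0 grey 44.0 65.0
78 25 x -22.0 -12.0 10.0 y -20.0 15.0 grey 51.0 70.0
84 7 x -19.0 -11.0 -3.0 y -12.0 -0.0 grey 63.0 68.0
90 6 x -14.0 -2.0 4.0 y -14.0 1.0 grey 67.0 68.0
96 6 x -14.0 -11.0 -1.0 y -12.0 3.0 grey 64.0 68.0
102 5 x -9.0 -3.0 3.0 y -12.0 -10.0 grey 67.0 68.0
108 7 x -14.0 -10.0 6.0 y -12.0 1.0 grey 64.0 69.0
114 26 x -12.0 -3.0 12.0 y -12.0 15.0 grey 82.0 98.0
120 41 x -13.0 6.0 22.0 y -20.0 19.0 grey 65.0 88.0
126 10 x 9.0 21.0 23.0 y -16.0 16.0 grey 43.0 96.0
132 15 x 20.0 23.0 25.0 y -17.0 20.0 grey 31.0 40.0
138 14 x 25.0 27.0 30.0 y -19.0 19.0 grey 17.0 19.0
144 9 x 27.0 29.0 30.0 y -9.0 15.0 grey 12.0 13.0
150 3 x 28.0 29.0 29.0 y -17.0 6.0 grey 9.0 10.0
[ 4.64780628 -0.02880712  2.65077322] 15.35 G [ 1.7372247  -0.53450025 47.68944905]
```

The spring's top is at about 83 mm, so it is almost seated. The 5 N along the flat's normal means the gripper body is leaning on the post. I release, let it drop, back off along the flat's normal and look.

```bash
python3 -m jog '[{"dp":[0,0,0],"twist":0,"fingers":0.6},{"dp":[0,0,0],"twist":0,"fingers":1},{"dp":[0,0,0],"twist":0,"fingers":1},{"dp":[0,0,0],"twist":0,"fingers":1},{"dp":[-1.5,0,-0.9],"twist":0,"fingers":1},{"dp":[-5,0,-5],"twist":0,"fingers":1},{"dp":[-7,0,-10],"twist":0,"fingers":1},{"dp":[-7,0,-10],"twist":0,"fingers":1}]' 12 
python3 - <<'E'
from h import *
prof(cam('scene'));o=env.get_obs();print(o['force'],o['time_s'],o['qpos'].round(0),'G',PF@(o['tool_pos']+[0,0,.0187]-col)*1000)
E
```

```text
time_s: 16.35
tool_pos: [0.6915, 0.0464, 0.1817]
tool_rot: [-180.0, 0.4, -165.9]
force: [0.7, -0.4, -0.3]
grip_width: 0.087
grasp_force: 0.0
0 19 x -24.0 -8.0 20.0 y -20.0 2.0 grey 62.0 78.0
6 14 x -22.0 -11.0 23.0 y -20.0 1.0 grey 37.0 54.0
12 5 x -15.0 4.0 11.0 y -19.0 -7.0 grey 34.0 36.0
18 7 x -21.0 -14.0 5.0 y -17.0 -1.0 grey 34.0 37.0
24 7 x -21.0 -1.0 14.0 y -18.0 -0.0 grey 33.0 38.0
30 7 x -22.0 -4.0 15.0 y -19.0 0.0 grey 35.0 48.0
36 14 x -21.0 -10.0 15.0 y -19.0 15.0 grey 36.0 44.0
42 8 x -20.0 -12.0 6.0 y -17.0 7.0 grey 40.0 45.0
48 11 x -18.0 -2.0 16.0 y -20.0 3.0 grey 37.0 45.0
54 9 x -21.0 -16.0 1.0 y -16.0 13.0 grey 40.0 45.0
60 13 x -13.0 4.0 17.0 y -20.0 6.0 grey 43.0 49.0
66 4 x -20.0 -12.0 -11.0 y -18.0 11.0 grey 35.0 39.0
72 23 x -19.0 -2.0 18.0 y -20.0 20.0 grey 49.0 60.0
78 27 x -21.0 -11.0 18.0 y -20.0 16.0 grey 56.0 70.0
84 6 x -14.0 -10.0 5.0 y -13.0 1.0 grey 61.0 66.0
90 6 x -14.0 -5.0 2.0 y -14.0 1.0 grey 65.0 66.0
96 8 x -14.0 -8.0 5.0 y -12.0 4.0 grey 63.0 70.0
102 6 x -13.0 -9.0 0.0 y -14.0 -3.0 grey 62.0 65.0
108 3 x -8.0 -4.0 -2.0 y -14.0 -10.0 grey 65.0 67.0
114 22 x -13.0 -3.0 6.0 y -14.0 13.0 grey 88.0 105.0
120 21 x -13.0 -3.0 5.0 y -9.0 9.0 grey 86.0 113.0
[ 0.43465281 -0.71357621 -0.48589034] 16.4 [-20.  25.  19.  81.  -8.  76. 103.] G [111.66030167  -0.34144685 100.15502982]
```

```bash
python3 - <<'E'
from h import *
c=dict(np.load('pics/scene.npz'))
P=(pts(c)-col)@PF.T*1000;r=np.hypot(P[...,0],P[...,1]);g=c['pixels'].mean(-1)
m=(r>15.5)&(r<22)&(P[...,2]>60)&(P[...,2]<95);print('springtop',np.sort(P[m][:,2]).round(1)[-30:])
m=(r<11)&(P[...,2]>110)&(P[...,2]<130);print('tip',np.sort(P[m][:,2]).round(1)[-25:])
m=(r>22)&(r<25)&(abs(P[...,2])<12);print('collar',np.sort(P[m][:,2]).round(1))
E
```

```text
springtop [74.8 75.5 75.8 76.  76.3 76.3 76.4 76.6 77.4 77.5 77.5 77.9 78.3 78.3
 78.5 78.6 78.7 78.8 78.8 79.  79.3 79.3 79.5 79.8 79.8 80.5 80.9 81.3
 81.6 82.5]
tip [118.6 118.8 119.  119.1 119.3 119.9 120.1 120.4 120.4 120.5 120.7 121.
 121.2 121.4 121.5 121.6 121.7 121.7 122.  122.6 122.9 123.  123.6 123.8
 124.2]
collar [-6.3 -6.1 -5.9 -5.3 -5.3 -4.5 -4.2 -1.9 -1.7 -1.6 -1.6 -1.2 -1.  -0.8
 -0.2  0.3  1.1  1.5  1.9  1.9  2.8  3.1  4.7  6. ]
```

The spring is seated: its top is at about 80 mm with the post tip at about 121 mm, so its lower end is on the collar. Now the plunger. I refine its position and check the bottles near the path.

```bash
python3 - <<'E'
from h import *
c=dict(np.load('pics/scene.npz'));P=pts(c);c2=cam('top');Q=pts(c2)
for n,X in(('scene',P),('top',Q)):
    d=np.hypot(X[...,0]-.4975,X[...,1]+.1833)
    q=X[(d<.035)&(X[...,2]>.083)&(X[...,2]<.105)];print(n,'plunger top',len(q),q.mean(0).round(4),((q.min(0)+q.max(0))/2).round(4))
    q=X[(d<.035)&(X[...,2]>.015)&(X[...,2]<.05)];print('skirt',len(q),cv2.minEnclosingCircle((q[:,:2]*1000).astype(np.float32)))
    m=(X[...,0]>.45)&(X[...,0]<.8)&(X[...,1]>-.3)&(X[...,1]<-.05)&(X[...,2]>.1)&(X[...,2]<.35);q=X[m];print('tall',len(q),q.min(0).round(3),q.max(0).round(3))
go((.63,-.02,.25),194.1);go((.497,-.183,.16),194.1)
E
```

```text
scene plunger top 95 [ 0.4969 -0.1832  0.0901] [ 0.4975 -0.1813  0.0896]
skirt 99 ((497.52337646484375, -182.6964874267578), 22.825244903564453)
tall 852 [ 0.637 -0.254  0.1  ] [ 0.8   -0.05   0.297]
top plunger top 61 [ 0.5017 -0.1821  0.0901] [ 0.5025 -0.1811  0.0905]
skirt 27 ((500.8658142089844, -182.766845703125), 22.412322998046875)
tall 414 [ 0.64  -0.253  0.101] [ 0.799 -0.05   0.299]
dp [ 7.24 -4.96 -7.29] twist -0.0 q7 103.5 t 16.45
dp [ 24.08 -17.54   1.74] twist -0.0 q7 103.5 t 16.45
```

```bash
python3 -m jog '[{"dp":[1,0,-5],"twist":0,"fingers":1},{"dp":[6,1,-8],"twist":0,"fingers":1},{"dp":[12,2,-8],"twist":0,"fingers":1},{"dp":[17,1,-8],"twist":0,"fingers":1},{"dp":[20,-4,-6],"twist":0,"fingers":1},{"dp":[22,-9,-3],"twist":0,"fingers":1},{"dp":[23.9,-14,0],"twist":0,"fingers":1},{"dp":[23.9,-17.5,1.7],"twist":0,"fingers":1}]' 12
python3 - <<'E'
from h import *
go((.4985,-.1825,.13),194.1)
E
```

```text
time_s: 17.45
tool_pos: [0.4954, -0.1842, 0.1574]
tool_rot: [179.8, -0.3, -166.1]
force: [1.3, 0.3, 0.6]
grip_width: 0.0873
grasp_force: 0.0
dp [-0.36  0.08  2.73] twist -0.2 q7 124.6 t 17.45
```

```bash
python3 -m jog '[{"dp":[-0.3,0.1,3],"twist":0,"fingers":1},{"dp":[-0.3,0.1,7],"twist":0,"fingers":1},{"dp":[-0.3,0.1,9.9],"twist":0,"fingers":1},{"dp":[-0.3,0.1,9.9],"twist":0,"fingers":1},{"dp":[-0.3,0.1,9.9],"twist":0,"fingers":0.3},{"dp":[-0.3,0.1,9.9],"twist":0,"fingers":0.3},{"dp":[-0.3,0.1,9.9],"twist":0,"fingers":0.3},{"dp":[-0.3,0.1,9.9],"twist":0,"fingers":0.3}]' 10
python3 -m jog '[{"dp":[0,0,0],"twist":0,"fingers":0.3},{"dp":[0,0,0],"twist":0,"fingers":0.3},{"dp":[0,0,0],"twist":0,"fingers":0.3},{"dp":[0,0,-4],"twist":0,"fingers":0.3},{"dp":[0,0,-9],"twist":0,"fingers":0.3},{"dp":[0,0,-14],"twist":0,"fingers":0.3},{"dp":[0,0,-18],"twist":0,"fingers":0.3},{"dp":[0,0,-18],"twist":0,"fingers":0.3}]' 10
python3 - <<'E'
from h import *
G=col+xh*-.0565+zh*(.115+.0765); go(G-[0,0,.0187],194.1); print(G-[0,0,.0187])
E
```

```text
time_s: 18.45
tool_pos: [0.5027, -0.1804, 0.0622]
tool_rot: [-180.0, 0.1, -165.9]
force: [-0.3, 0.8, 0.1]
grip_width: 0.0549
grasp_force: 0.0
time_s: 19.45
tool_pos: [0.5039, -0.181, 0.2445]
tool_rot: [-179.9, 0.3, -165.9]
force: [1.0, 0.2, -3.1]
grip_width: 0.0343
grasp_force: 10.0
dp [-13.19  17.53   1.71] twist -0.0 q7 122.7 t 19.45
[0.58930223 0.02113575 0.2278    ]
```

```bash
python3 - <<'E'
from h import *
c=cam('scene');P=pts(c);o=env.get_obs();T=o['tool_pos'];print(T)
L=(P-T)@np.stack([-xh,yh,-zh]).T*1000  # tool-ish axes
m=(abs(L[...,0])<40)&(abs(L[...,1])<40)&(L[...,2]>-5)&(L[...,2]<80)
q=L[m]
for z in range(-5,80,6):
    s=q[(q[:,2]>=z)&(q[:,2]<z+6)]
    if len(s):print(z,len(s),'x',s[:,0].min().round(1),s[:,0].max().round(1),'y',s[:,1].min().round(1),s[:,1].max().round(1),'circ',[np.round(k,1) for k in cv2.minEnclosingCircle(s[:,:2].astype(np.float32))])
print('lowest',np.sort(q[:,2])[-12:].round(1))
E
```

```text
[ 0.50259157 -0.18045736  0.2421066 ]
-5 23 x 7.3 18.9 y -22.9 23.0 circ [array([9.1, 0. ]), np.float64(22.9)]
1 41 x 4.8 23.2 y -20.6 19.4 circ [array([ 6.5, -0.6]), np.float64(20.1)]
7 33 x -5.6 24.8 y -23.8 18.4 circ [array([ 5.8, -2.1]), np.float64(22.1)]
13 24 x -5.5 25.5 y -22.2 15.6 circ [array([ 5.9, -2.9]), np.float64(21.8)]
19 21 x -7.2 24.5 y -22.8 14.1 circ [array([ 5.9, -3.4]), np.float64(21.9)]
25 24 x -7.3 24.9 y -23.5 14.0 circ [array([ 5.8, -3.6]), np.float64(21.9)]
31 28 x -9.0 26.1 y -23.7 13.0 circ [array([ 5.3, -3.8]), np.float64(22.1)]
37 21 x 2.5 25.2 y -23.3 11.1 circ [array([12.8, -6.1]), np.float64(19.4)]
43 25 x -3.0 25.4 y -23.4 10.5 circ [array([ 9.5, -6.1]), np.float64(20.8)]
49 15 x 1.4 25.7 y -23.1 -1.2 circ [array([ 12.5, -12. ]), np.float64(15.5)]
55 11 x -5.7 22.9 y -21.6 10.7 circ [array([ 7.6, -5.5]), np.float64(20.9)]
lowest [54.3 55.1 55.4 55.5 55.9 55.9 56.  56.2 56.7 56.9 57.1 59.1]
```

The plunger is held vertical, its rim about 58 mm below the TCP and its axis 2 mm towards the robot from the tool axis. I move over the post's tip.

```bash
python3 - <<'E'
from h import *
go(col+xh*-.0542+zh*(.115+.058),194.1)
E
python3 -m jog '[{"dp":[-3,4,-1],"twist":0,"fingers":0.3},{"dp":[-6,8,-1],"twist":0,"fingers":0.3},{"dp":[-9,12,-1],"twist":0,"fingers":0.3},{"dp":[-12,15,-1],"twist":0,"fingers":0.3},{"dp":[-13.3,17.4,-1],"twist":0,"fingers":0.3},{"dp":[-13.3,17.4,-1],"twist":0,"fingers":0.3},{"dp":[-13.3,17.4,-1],"twist":0,"fingers":0.3}]' 10
python3 - <<'E'
from h import *
go(col+xh*-.0542+zh*(.115+.058),194.1)
E
```

```text
dp [-13.54  17.44   1.43] twist -0.0 q7 122.8 t 19.5
time_s: 20.38
tool_pos: [0.5879, 0.0195, 0.2497]
tool_rot: [-180.0, -0.2, -166.0]
force: [-0.8, -0.9, -2.4]
grip_width: 0.0344
grasp_force: 10.0
dp [-0.41  0.12  2.17] twist -0.1 q7 102.7 t 20.375
```

```bash
python3 -m jog '[{"dp":[-0.4,0.1,0],"twist":0,"fingers":0.3},{"dp":[-0.4,0.1,2.2],"twist":0,"fingers":0.3},{"dp":[-0.4,0.1,2.2],"twist":0,"fingers":0.3},{"dp":[-0.4,0.1,2.2],"twist":0,"fingers":0.3}]' 10 | egrep 'pos|^force'
python3 - <<'E'
from h import *
go(col+xh*-.0542+zh*(.095+.058),194.1)
E
```

```text
tool_pos: [0.5928, 0.0221, 0.2302]
force: [-0.6, 0.3, -2.6]
dp [ 0.13 -0.01  2.22] twist -0.1 q7 102.8 t 20.875
```

```bash
python3 -m jog '[{"dp":[0.1,0,1],"twist":0,"fingers":0.3},{"dp":[0.1,0,2.2],"twist":0,"fingers":0.3},{"dp":[0.1,0,2.2],"twist":0,"fingers":0.3},{"dp":[0.1,0,2.2],"twist":0,"fingers":0.3}]' 10 | egrep 'pos|^force'
python3 -m jog '[{"dp":[0.7,0,0.05],"twist":0,"fingers":0.3},{"dp":[1.3,0,0.12],"twist":0,"fingers":0.3},{"dp":[2,0,0.27],"twist":0,"fingers":0.3},{"dp":[2.6,0,0.46],"twist":0,"fingers":0.3},{"dp":[3.2,0,0.72],"twist":0,"fingers":0.3},{"dp":[3.8,0,1.02],"twist":0,"fingers":0.3},{"dp":[3.8,0,1.02],"twist":0,"fingers":0.3}]' 10 | egrep 'pos|^force'
cat >> h.py <<'E'
def prof2(c,a,b):
    P=(pts(c)-col)@PF.T*1000
    for s in range(a,b,6):
        m=(P[...,2]>=s)&(P[...,2]<s+6)&(abs(P[...,0])<40)&(abs(P[...,1])<26)&(c['depth']>0)
        if m.sum(): q=P[m];print(s,m.sum(),'x',np.percentile(q[:,0],[0,10,50,100]).round(),'y',q[:,1].min().round(),q[:,1].max().round())
E
python3 - <<'E'
from h import *
prof2(cam('scene'),60,180);o=env.get_obs();print(o['force'],o['time_s'],'G',PF@(o['tool_pos']+[0,0,.0187]-col)*1000)
E
```

```text
tool_pos: [0.5915, 0.0225, 0.2075]
force: [0.1, -0.2, -3.1]
tool_pos: [0.5541, 0.0128, 0.1973]
force: [1.1, -1.1, -2.1]
60 9 x [-12.  -8.   1.  14.] y -21.0 -10.0
66 6 x [-18. -16. -12.  16.] y -18.0 -1.0
72 13 x [-21. -10.   5.  18.] y -20.0 -0.0
78 26 x [-22. -19.  -7.  15.] y -20.0 1.0
84 1 x [4. 4. 4. 4.] y -13.0 -13.0
90 1 x [-1. -1. -1. -1.] y -14.0 -14.0
102 1 x [6. 6. 6. 6.] y -18.0 -18.0
108 7 x [-27. -26. -21.  -9.] y -23.0 -1.0
114 12 x [-25. -17.  -8.  16.] y -23.0 -8.0
120 11 x [-27. -25.  -7.   8.] y -21.0 -1.0
126 12 x [-28. -27. -13.  11.] y -22.0 -0.0
132 12 x [-27. -26. -10.  13.] y -22.0 -6.0
138 11 x [-28. -27. -10.   9.] y -21.0 -0.0
144 13 x [-26. -24. -13.  12.] y -21.0 -11.0
150 13 x [-28. -27.  -9.   9.] y -21.0 -1.0
156 22 x [-28. -27. -23. -11.] y -21.0 11.0
162 6 x [-27. -25. -20.  -5.] y -23.0 4.0
168 6 x [-23. -23. -12.   0.] y -25.0 -4.0
174 13 x [-23. -21. -16.   5.] y -25.0 -4.0
[ 1.36391016 -1.43301012 -2.23520545] 22.3 G [  0.41319741   0.60548054 185.72175981]
```

The plunger is aligned with the post: its skirt side is at a constant x of −27 mm, with the rim at about 108 mm. I push it down the axis.

```bash
python3 -m jog '[{"dp":[-0.4,0,0.4],"twist":0,"fingers":0.3},{"dp":[-0.7,0,0.85],"twist":0,"fingers":0.3},{"dp":[-0.95,0,1.3],"twist":0,"fingers":0.3},{"dp":[-1.2,0,1.7],"twist":0,"fingers":0.3},{"dp":[-1.45,0,2.15],"twist":0,"fingers":0.3},{"dp":[-1.45,0,2.15],"twist":0,"fingers":0.3}]' 10 | egrep 'pos|^force'
python3 - <<'E'
from h import *
prof2(cam('scene'),60,160);o=env.get_obs();print(o['force'],o['time_s'],'G',PF@(o['tool_pos']+[0,0,.0187]-col)*1000)
E
```

```text
tool_pos: [0.5687, 0.0168, 0.1754]
force: [-0.0, 0.8, -1.8]
60 9 x [-10.  -8.   1.  17.] y -21.0 -10.0
66 4 x [-19. -19. -12.  13.] y -18.0 -5.0
72 4 x [-12. -12.  -7.   1.] y -18.0 -15.0
78 3 x [-9. -7.  3. 11.] y -20.0 -15.0
84 11 x [-26. -18.  -8.  14.] y -21.0 -0.0
90 11 x [-26. -25. -16.  14.] y -21.0 2.0
96 10 x [-25. -22.  -9.  17.] y -21.0 -4.0
102 11 x [-26. -24.  -8.   9.] y -22.0 1.0
108 11 x [-26. -24. -13.  12.] y -21.0 -5.0
114 13 x [-27. -24. -11.  15.] y -22.0 2.0
120 13 x [-27. -25. -16.   1.] y -22.0 2.0
126 13 x [-26. -26. -19.   3.] y -21.0 9.0
132 18 x [-25. -24. -21.  -7.] y -20.0 16.0
138 6 x [-21. -21. -19.   2.] y -24.0 9.0
144 9 x [-22. -19. -12.   4.] y -25.0 -2.0
150 17 x [-22. -18. -10.   9.] y -26.0 24.0
156 16 x [-22. -18.  -8.  14.] y -26.0 20.0
[-0.1834454  -0.71798258 -2.46652554] 23.1 G [  2.56218315   0.71139869 159.47420012]
```

```bash
python3 -m jog '[{"dp":[-0.2,0,0.35],"twist":0,"fingers":0.3},{"dp":[-0.4,0,0.7],"twist":0,"fingers":0.3},{"dp":[-0.4,0,0.7],"twist":0,"fingers":0.3}]' 10 | egrep 'pos|^force'
python3 -m jog '[{"dp":[0,0,0],"twist":0,"fingers":0.6},{"dp":[0,0,0],"twist":0,"fingers":1},{"dp":[0,0,0],"twist":0,"fingers":1},{"dp":[0,0,0],"twist":0,"fingers":1},{"dp":[0,0,-2],"twist":0,"fingers":1},{"dp":[0,0,-7],"twist":0,"fingers":1},{"dp":[0,0,-13],"twist":0,"fingers":1},{"dp":[0,0,-13],"twist":0,"fingers":1}]' 10 | egrep 'pos|force'
python3 - <<'E'
from h import *
a=cam('scene');prof2(a,54,180);o=env.get_obs();print(o['force'],o['time_s'])
cv2.imwrite('pics/s6.png',cv2.resize(a['pixels'][130:230,270:403],(800,600),interpolation=2))
E
```

```text
tool_pos: [0.5729, 0.0176, 0.1689]
force: [-0.3, -0.3, 0.5]
tool_pos: [0.5754, 0.0175, 0.3047]
force: [-0.0, -0.2, -0.2]
grasp_force: 0.0
54 7 x [-19. -16.   4.  14.] y -21.0 -5.0
60 3 x [-14. -13. -12.  -8.] y -17.0 -12.0
66 5 x [-4. -1.  9. 15.] y -20.0 -12.0
72 6 x [-26. -22. -14.   6.] y -20.0 -0.0
78 13 x [-25. -23.  -8.  14.] y -23.0 -5.0
84 5 x [-26. -20.  -7.  11.] y -21.0 -0.0
90 15 x [-25. -23. -10.  13.] y -22.0 -6.0
96 6 x [-27. -23. -10.  17.] y -21.0 -1.0
102 12 x [-26. -24.  -9.   4.] y -23.0 -5.0
108 14 x [-27. -25. -14.  16.] y -21.0 -1.0
114 9 x [-27. -24. -11.  18.] y -22.0 2.0
120 25 x [-27. -25. -10.  16.] y -22.0 6.0
126 30 x [-26. -24. -10.  15.] y -20.0 11.0
132 10 x [-23. -22.  -5.  11.] y -17.0 2.0
138 10 x [-23. -22. -12.   7.] y -17.0 2.0
144 6 x [-19. -19. -11.  -3.] y -18.0 -10.0
150 10 x [-24. -23. -12.   9.] y -17.0 1.0
156 22 x [-23. -22. -10.  10.] y -17.0 17.0
162 71 x [-24. -18.  -7.   9.] y -18.0 15.0
[-0.55290179  0.1872323  -1.16384093] 24.525
```

View pics/s6.png

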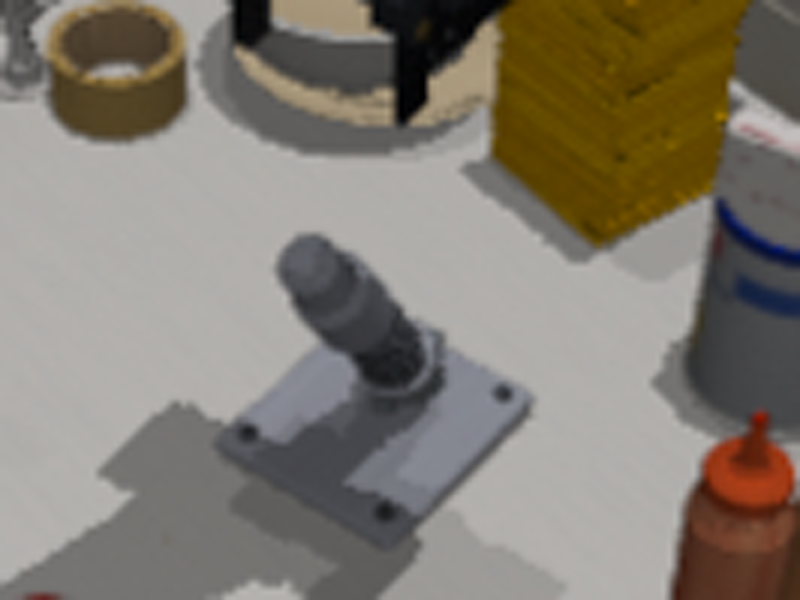

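The picture shows the spring down on the collar (crop (395,355)) and the plunger in line over the post's end (crop (340,290)), resting on the spring with its rim at about 75 mm. The gripper is clear, so I hand in.

```bash
python3 -c "
from cell import env
print(env.sign_off())"
```

```text
the job is handed in; nothing more can be done
None
```

The job is handed in: by the last depth reading the spring was seated on the collar and the plunger was in line on the post, resting on it and released, at about 25 s; no verdict was shown, and the shaker, timer and roll were not re-measured at the end.

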